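Clip a plaster finger cast into the work stand and bolt it

ROBOT

A 7-joint arm with a two-finger parallel gripper is mounted at the origin on the work surface. World frame = base frame: x ahead of the robot, y to its left, z up, the work surface at z = 0. Lengths are in m, angles in rad, forces in N, time in s.
With the tool pointing down it reaches from about 0.4 to 0.85 m from the base axis. Payload 4.5 kg.
Tool frame: the origin (TCP) lies midway between the tips of the shut fingers; the grasp point (between the pads) lies 19 mm behind it; z points along the fingers, y is the line along which they close (so a half turn about z gives the same grasp; the last joint's range is limited). The gripper opens to 88 mm and grips with 3 to 60 N. Pads are 18 mm wide; open, the fingers measure 123 mm over their backs; the gripper's body (75 mm by 187 mm) begins 45 mm behind the grasp point.
Start: joints at [-1.088, 0.689, -0.195, 1.565, 0.157, 0.902, -0.215], TCP at [0.271, 0.563, 0.239] pointing down, gripper open.
Joint ranges: [-3.01, 3.01], [-0.46, 2.08], [-1.47, 1.51], [0.13, 2.56], [-1, 4.14], [0.04, 2.09], [-2.66, 2.66]. Speed limits (rad/s): [2.57, 2.57, 3.14, 3.14, 3.14, 3.14, 3.14].

INTERFACE

Orientations are given as a unit quaternion [x, y, z, w].
In Python, from plant import r gives the robot as it stands.
- The arm moves only by the tool carry_out, never from a script. Its argument "plan" is a list of rows, each an object with "rot": the turn, a rotation vector about the tool's x, y, z in rad, a list of three; "xyz": the shift along the tool's x, y, z in m, a list of three; "grip": the closure in counts, from 0 (fully open) to 255 (shut). In form: [{"rot": [wx, wy, wz], "xyz": [dx, dy, dz], "grip": grip}, ...]. A call has 1 to 8 rows; each row is the pose to reach, as a shift and turn from the pose commanded when the call began, along the tool's axes at that moment; what a row does not reach only later rows make up. A row lasts 1/12 s, in which the tool goes at most 41.7 mm and 7.16 degrees, less where a joint would pass 70% of its speed; a pose out of reach is approached as far as the arm can. A call with a gripper value outside its range is refused whole. The fingers move at their own pace and stop on an object; "squeeze" is the grip in N (left out, the last holds). Time passes only in rows, so rows that repeat a pose let the fingers close. It gives the time, the measured TCP pose, the force, the opening and the grip force at its end, in the units of the state.
- r.get_state(): the state, without advancing time (a new reading comes with each control period).
- r.snapshot(name): name is "scene" or "top" or "wrist"; returns the picture (384x512x3 uint8, red, green, blue); there is no depth.
- r.camera_params(name): a dict with "fx", "fy", "cx", "cy" (pixels), "position" and "attitude" of the camera in the world; the wrist camera has in their place "hand_eye" (4x4, takes a point from camera to tool coordinates, whose origin is the TCP and whose axes are the flange's). Camera axes: x right, y down, z forward; pixel columns grow to the right and rows downward; lengths in m; the calibration is good to about 2 mm. A picture is of the moment at which its call begins: read the wrist's pose just before it. camera_params takes no time and is no camera call.
- r.finish_job(): hands the job in; it is judged then, once.
The state is a dict: "clock": time; "q": joint angles; "qd": joint speeds; "joint_torque": joint torques, N m; "tool_pos": TCP position; "eef_rot": TCP orientation; "contact_force": force on the tool from outside, world axes, zero at the start; "moment": the same for the moment, N m; "opening": opening from 0.0 (shut) to 1.0 (fully open); "finger_force": force on a finger pad.
Only numpy, scipy, OpenCV 4.12 (cv2) and the standard library are available. Lean on these libraries where they do the work, as an engineer would, in place of code of your own. Each camera call takes 0.05 s, during which the arm holds its last target. There are 200 camera calls.

TASK

Mount the plaster finger cast that stands on a wooden bar in the work stand: press it straight down between the two spring clips until both have snapped shut over the ends of the bar and the bar is fully home, then slide the keeper bolt all the way across the bar and let go. The plaster is brittle, so feel your way and never press the cast against the stand with more than about 25 N; leave the other things on the bench where they are.

Things in the scene. Friction and masses are not known exactly. Their poses are not given: they have to be found in the camera images.
- cast: The finger cast: a wooden bar 100 mm long (its y), 24 wide (x), 16 thick, the lower edges of both ends chamfered (6 mm in, 10 mm up), with a white plaster block and a plaster finger on its middle. Origin: centre of the bar's underside, z up. Loose, 0.13 to 0.25 kg, standing on the bench (z = 0). It fits the stand either way round.
- cast_block (a point): Middle of the cast's plaster block, 42 mm above the bar's underside. The block is 28 mm (bar's x) by 32 mm (bar's y), from 16 to 58 mm above the underside: grip it here, best across the bar (28 mm), fingertips above the bar. The finger on it is 19 mm thick and ends 90 mm above the underside.
- stand: The work stand, fixed: dark steel base 110 (x) by 130 mm (y), 12 thick, with a post that carries the head (plate 46 by 130 mm) over its middle. Origin: centre of the base's underside, z up. The bar goes in with its centre over the origin and its y along the stand's y, the line between the clips. Home, its underside is 60 to 115 mm above the bench: the head's height is set anew each time and not reported.
- pad (a joint): Black sprung pad, 24 by 44 mm, in the middle of the head: the bar pushes it down level with two firm rubber stops (15 N per mm) when home. Value: m pressed, 0 = free (3 mm above the stops), 0.003 = level, bar home; under 1 N. Guide posts at y = +-24 to 38 mm leave 28 mm in x (2 mm play each side of the bar), rounded tops 12 mm above home level (the bar's underside when home).
- clip_a (a joint): Spring clip at the head's +y end: hinged steel leaf with a rolled nose 8 mm thick, its centre 21 mm above home level, 51 mm from the middle (94 mm between the noses). Pressing in takes 8 to 17 N while the chamfers spread the clips (bar 18 to 11 mm above home), less as the ends slide by, almost none after the snap (last 5 mm), then rises by 15 N per mm on the stops. Value: rad spread, 0 = shut, about 0.1 at most.
- clip_b (a joint): The same clip at the head's -y end.
- bolt (a joint): Flat keeper bolt sliding along the stand's +x over the bar at y = -36 mm, 2.5 mm above a bar that is home, blocked by one that is not. Value: m slid, 0 = open (starts 0 to 0.003), 0.024 = across, at its stop; friction 1.5 N. Its upright knob, 12 mm thick, is at x = -58 mm (open) and reaches from 24 to 59 mm above home level. Its ears, 10 mm either side of the knob, are 24 mm high.
- thumb_cast: Another plaster cast, a thumb 26 mm thick on a square 56 mm plaster foot, without a wooden bar; leave it. Origin: centre of its underside.
- cup_a: Small clear cup, 48 mm wide, 34 mm high; leave it.
- cup_b: Small white cup, 52 mm wide, 32 mm high; leave it.
- jar: Glass jar with a brass lid, 60 mm wide, 60 mm high; leave it.
- knife: Palette knife lying on the bench, 170 mm long; leave it.
- paintbrush: Paint brush lying on the bench, 170 mm long; leave it.
- tin: Aluminium tin, 56 mm wide, 50 mm high; leave it.
Mind the look-alikes: they are no part of the job. Leave any red look-alike of the cast alone.

How it is judged:
On the way, in this order (a step that is already met when the one before it is completed fails the run):
1. the bar is fully home and both clips have snapped shut over its ends (value of joint pad above 0.0018 m and horizontal distance between cast and stand below 0.006 m and angle between cast's own z axis and vertical below 0.05 rad and angle between the y axis of cast and the y axis of stand, either way round below 0.15 rad and value of joint each of clip_a, clip_b below 0.04 rad), for 0.2 s.
2. then the keeper bolt is slid fully across (all of step 1 and value of joint bolt above 0.021 m), for 0.2 s.
At the end, for the whole second after the job is handed in: The cast is home: sprung pad pressed 1.8 mm or more, bar centred within 6 mm on the stand, upright within 0.05 rad, along the clips within 0.15 rad; both clips shut over it (under 0.04 rad); the bolt slid 21 mm or more; the cast at rest (all of step 2 and linear speed of cast below 0.02 m/s); the robot touches nothing.
It fails at once if the cast is pressed against the stand with more than 35 N (contact force between cast and stand above 35 N).
It fails at once if another thing on the bench (thumb cast, cups, jar, palette knife, brush, tin) is moved more than 25 mm (distance of any of thumb_cast, cup_a, cup_b, jar, knife, paintbrush, tin from where it was at the start of the episode above 0.025 m).
It also fails if it takes over 61 s, if anything falls off the work surface, if the arm or the gripper's body presses on something with over 40 N, if the wrist force passes 120 N, or if a joint passes its speed limit or range.

## Working session

There is one attempt and no reset: what is moved stays moved. The work goes in short steps, Python scripts to look and compute and a tool call to move; the robot and the scene stay as the last step left them, time stands still between calls to the robot, and variables do not carry over. Pictures are saved under pics/ and viewed, at most 10 in all, crops included, and the job is handed in when it is done.

Besides the shell and the picture viewer there is one more tool, called after "Request:" as name(argument=value, ...), one argument or row to a line, values as JSON. carry_out: Moves the arm, as the interface text tells. Its arguments: {"type":"object","properties":{"plan":{"type":"array"},"squeeze":{"type":"number"}},"required":["plan"]}

```bash
mkdir -p pics; cat > h.py <<'E'
import numpy as np, cv2
from scipy.spatial.transform import Rotation as R
from plant import r
def cam(n):
    p=r.camera_params(n); K=np.array([[p["fx"],0,p["cx"]],[0,p["fy"],p["cy"]],[0,0,1]])
    if "hand_eye" in p:
        s=r.get_state(); T=np.eye(4); T[:3,:3]=R.from_quat(s["eef_rot"]).as_matrix(); T[:3,3]=s["tool_pos"]
        T=T@np.array(p["hand_eye"])
    else:
        T=np.eye(4); a=np.array(p["attitude"]); T[:3,:3]=R.from_quat(a).as_matrix() if a.size==4 else a.reshape(3,3); T[:3,3]=p["position"]
    return K,T
def onz(n,uv,z,KT=None):
    K,T=KT or cam(n); d=T[:3,:3]@np.linalg.solve(K,[uv[0],uv[1],1]); o=T[:3,3]
    return o+d*(z-o[2])/d[2]
def proj(n,P,KT=None):
    K,T=KT or cam(n); c=T[:3,:3].T@(np.array(P)-T[:3,3]); p=K@c; return p[:2]/p[2]
def pic(n,f):
    im=r.snapshot(n)[:,:,::-1].copy(); cv2.imwrite(f"pics/{f}.png",im); return im
E
python3 - <<'E'
from h import *
a=pic("scene","s0"); b=pic("top","t0"); 
cv2.imwrite("pics/st.png",cv2.resize(np.vstack([a,b]),None,fx=.78,fy=.78) )
print(r.get_state())
for n in("scene","top"):print(r.camera_params(n))
E
```

```text
{'clock': 0.1, 'q': array([-1.08816997,  0.68991367, -0.19454083,  1.56624679,  0.1573114 ,
        0.90248255, -0.21508092]), 'qd': array([-0.00025796, -0.00191084, -0.000124  , -0.00306602, -0.0006153 ,
       -0.00165825, -0.00031463]), 'joint_torque': array([-3.01843640e-03, -5.28498673e+01, -1.27105795e+00, -1.53837776e+01,
       -5.24522841e-02,  2.00819704e-03,  6.17412161e-05]), 'tool_pos': array([0.2709767 , 0.56257051, 0.23798049]), 'eef_rot': array([ 2.22476060e-01,  9.74937801e-01, -8.18398787e-04, -1.28715869e-04]), 'contact_force': array([0.04126371, 0.05853582, 0.82430462]), 'moment': array([ 0.04794404, -0.00229547,  0.00761288]), 'finger_force': 0.0, 'opening': 0.9981841161603214}
{'fx': 455.8345349481094, 'fy': 455.8345349481094, 'cx': 256.30876075225143, 'cy': 178.86704454848496, 'position': array([ 1.0017788 , -0.72561813,  0.85117994]), 'attitude': array([ 0.87770928,  0.23941051, -0.1134699 , -0.39929139])}
{'fx': 410.2314643332207, 'fy': 410.2314643332207, 'cx': 260.25370756702006, 'cy': 191.0971471151652, 'position': array([0.45241917, 0.02293466, 1.36220542]), 'attitude': array([-0.69679114,  0.71656829, -0.01657387,  0.02715333])}
```

View pics/s0.png

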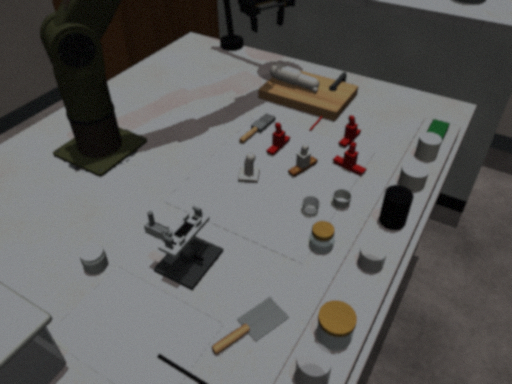

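View pics/t0.png

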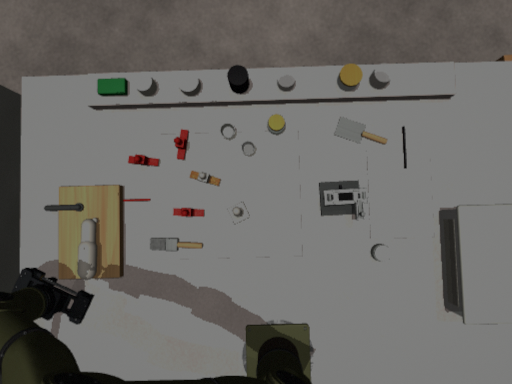

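Candidates: a white cast on a wooden bar at top (205,178) / scene (303,159); three red look-alikes at top (182,144), (144,160), (189,212); and the thumb cast on a white square foot at top (238,212). The first fits, being white plaster on a wooden bar. The stand is at top (344,198). I'll confirm with enlarged crops.

```bash
python3 - <<'E'
from h import *
a=cv2.imread("pics/s0.png"); b=cv2.imread("pics/t0.png")
def c(im,x,y,w,h,s): return cv2.resize(im[y:y+h,x:x+w],(400,300),interpolation=cv2.INTER_CUBIC)
# scale: 80x60 -> 5x ; 
o=np.vstack([np.hstack([c(b,180,155,50,37.5.__int__(),8),c(b,304,168,80,60,5)]),np.hstack([c(a,273,135,60,45,0),c(a,136,195,120,90,0)])])
cv2.imwrite("pics/c0.png",o)
for z in (0.016,): 
  for uv in [(191,174),(220,184)]: print(onz("top",uv,z))
for uv in [(205,177)]:print("finger top",onz("top",uv,.09))
for uv in [(319,182),(369,180),(369,214),(320,214)]: print(onz("top",uv,0.012))
E
```

```text
[0.59918877 0.26924088 0.016     ]
[0.56328139 0.17396808 0.016     ]
finger top [0.58044098 0.21206702 0.09      ]
[ 0.56082686 -0.15234781  0.012     ]
[ 0.56269311 -0.31665046  0.012     ]
[ 0.45110857 -0.31176457  0.012     ]
[ 0.45552306 -0.1517979   0.012     ]
```

View pics/c0.png

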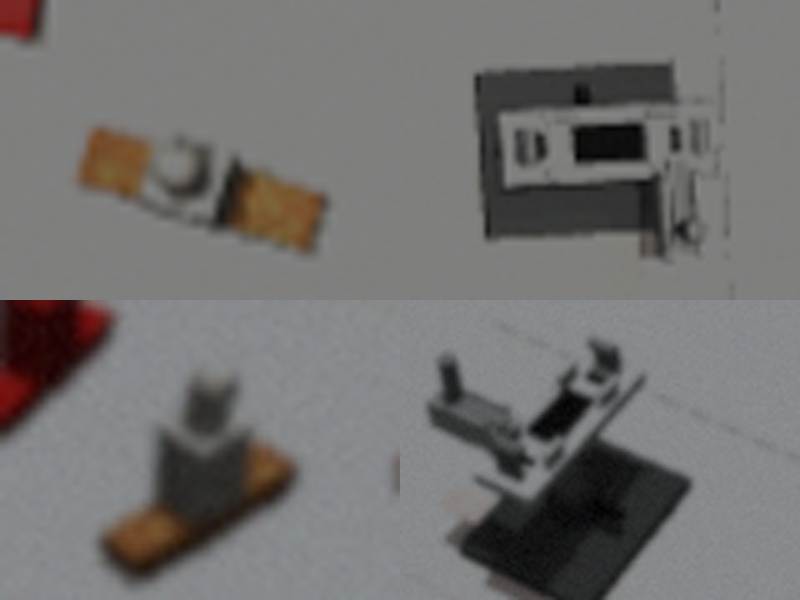

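The crop confirms it: white block and finger on a wooden bar, with ends at top (191.5,174.5) and (219.5,182.5). The stand's pad is at top (345.8,196.6) / scene (183.4,229.2), and the knob is at the stand's lower right in the top view.

```bash
cat >> h.py <<'E'
def tri(obs):
    A=[];b=[]
    for KT,uv in obs:
        K,T=KT; d=T[:3,:3]@np.linalg.solve(K,[uv[0],uv[1],1]); d/=np.linalg.norm(d); P=np.eye(3)-np.outer(d,d); A.append(P); b.append(P@T[:3,3])
    x=np.linalg.lstsq(np.vstack(A),np.hstack(b),rcond=None)[0]
    return x,[np.round(proj("",x,KT)-uv,1) for KT,uv in obs]
E
python3 - <<'E'
from h import *
S=cam("scene");T=cam("top")
print("pad",tri([(S,(183.4,229.2)),(T,(345.8,196.6))]))
print("cast",onz("top",(205.5,178.5),.016),tri([(S,(303.5,147.5)),(T,(202.7,175.6))]))
d=[onz("top",p,.012)for p in[(319,182.6),(358.4,180.6),(321.4,215.6)]]
print(d, np.linalg.norm(d[1]-d[0]),np.linalg.norm(d[2]-d[0]))
v=d[0]-d[1];print("stand yaw from y (deg)",-np.degrees(np.arctan2(v[0],v[1])), (d[1]+d[2])/2)
v=d[0]-d[2];print(np.degrees(np.arctan2(v[1],v[0])))
a,b=onz("top",(191.6,174.6),.016),onz("top",(219.4,182.5),.016); v=a-b
print("cast yaw",-np.degrees(np.arctan2(v[0],v[1])),(a+b)/2)
s=r.get_state();M=R.from_quat(s["eef_rot"]).as_matrix();print(M)
print(r.camera_params("wrist"))
E
```

```text
pad (array([ 0.50632437, -0.21962302,  0.1080578 ]), [array([-0.1,  0. ]), array([-0.1, -0.1])])
cast [0.58286809 0.22150981 0.016     ] (array([0.58636782, 0.22121112, 0.07650001]), [array([ 0., -0.]), array([0., 0.])])
[array([ 0.5588448 , -0.15227583,  0.012     ]), array([ 0.56171724, -0.28183846,  0.012     ]), array([ 0.450163  , -0.15618479,  0.012     ])] 0.12959446227225566 0.1087520763756037
stand yaw from y (deg) 1.2700548924400585 [ 0.50594012 -0.21901162  0.012     ]
2.059867571785419
cast yaw -17.504629268606386 [0.58271879 0.22156493 0.016     ]
[[-9.01008773e-01  4.33800430e-01 -6.15128208e-04]
 [ 4.33800851e-01  9.01007466e-01 -1.53850343e-03]
 [-1.13168341e-04 -1.65304823e-03 -9.99998627e-01]]
{'fx': 269.51125691421646, 'fy': 269.51125691421646, 'cx': 257.9572113643325, 'cy': 195.1396874460945, 'hand_eye': array([[ 5.72442685e-04, -9.55652339e-01, -2.94496654e-01,
         7.54542555e-02],
       [ 9.99999822e-01,  5.96491099e-04,  8.16467291e-06,
        -1.07365330e-03],
       [ 1.67862044e-04, -2.94496606e-01,  9.55652510e-01,
        -1.45794153e-01],
       [ 0.00000000e+00,  0.00000000e+00,  0.00000000e+00,
         1.00000000e+00]])}
```

```bash
cat >> h.py <<'E'
def go(p,yaw):  # yaw deg of tool y in world; tool down
    s=r.get_state(); M=R.from_quat(s["eef_rot"]).as_matrix()
    y=np.array([np.cos(np.radians(yaw)),np.sin(np.radians(yaw)),0]); z=np.array([0,0,-1.]); G=np.column_stack([np.cross(y,z),y,z])
    print("xyz",np.round(M.T@(np.array(p)-s["tool_pos"]),4),"rot",np.round(R.from_matrix(M.T@G).as_rotvec(),4),"at",np.round(s["tool_pos"],4),"t",s["clock"])
E
python3 - <<'E'
from h import *
go([.583,.2215,.19],-17.5)
E
```

```text
xyz [-0.4291 -0.1719  0.0483] rot [-1.3000e-03  1.3000e-03  1.4275e+00] at [0.271  0.5626 0.238 ] t 0.1
```

Request:
carry_out(
  plan=[
    {"rot": [0, 0, 1.427], "xyz": [-0.429, -0.172, 0.048], "grip": 0},
    {"rot": [0, 0, 1.427], "xyz": [-0.429, -0.172, 0.048], "grip": 0},
    {"rot": [0, 0, 1.427], "xyz": [-0.429, -0.172, 0.048], "grip": 0},
    {"rot": [0, 0, 1.427], "xyz": [-0.429, -0.172, 0.048], "grip": 0},
    {"rot": [0, 0, 1.427], "xyz": [-0.429, -0.172, 0.048], "grip": 0},
    {"rot": [0, 0, 1.427], "xyz": [-0.429, -0.172, 0.048], "grip": 0},
    {"rot": [0, 0, 1.427], "xyz": [-0.429, -0.172, 0.048], "grip": 0},
    {"rot": [0, 0, 1.427], "xyz": [-0.429, -0.172, 0.048], "grip": 0},
  ],
)

```text
clock: 0.77
tool_pos: [0.4957, 0.3167, 0.2039]
eef_rot: [0.665, 0.747, -0.0, -0.0]
contact_force: [0.5, 0.9, -0.0]
opening: 0.999
finger_force: 0.0
```

```bash
python3 - <<'E'
from h import *
go([.583,.2215,.19],-17.5)
E
```

```text
xyz [-0.1047  0.0757  0.0139] rot [-5.000e-04  2.000e-04  4.215e-01] at [0.4957 0.3167 0.2039] t 0.7667
```

Request:
carry_out(
  plan=[
    {"rot": [0, 0, 0.42], "xyz": [-0.102, 0.075, 0.014], "grip": 0},
    {"rot": [0, 0, 0.42], "xyz": [-0.102, 0.075, 0.014], "grip": 0},
    {"rot": [0, 0, 0.42], "xyz": [-0.102, 0.075, 0.014], "grip": 0},
    {"rot": [0, 0, 0.42], "xyz": [-0.102, 0.075, 0.014], "grip": 0},
    {"rot": [0, 0, 0.42], "xyz": [-0.102, 0.075, 0.014], "grip": 0},
    {"rot": [0, 0, 0.42], "xyz": [-0.102, 0.075, 0.014], "grip": 0},
  ],
)

```text
clock: 1.27
tool_pos: [0.5811, 0.2267, 0.1897]
eef_rot: [0.804, 0.595, -0.001, -0.001]
contact_force: [-0.8, 0.4, 0.6]
opening: 1.001
finger_force: 0.0
```

```bash
python3 - <<'E'
from h import *
im=pic("wrist","w0"); go([.583,.2215,.19],-17.5)
E
```

```text
xyz [-0.0055  0.0042 -0.0001] rot [-0.002  -0.0006  0.0109] at [0.5805 0.228  0.1899] t 1.3167
```

View pics/w0.png

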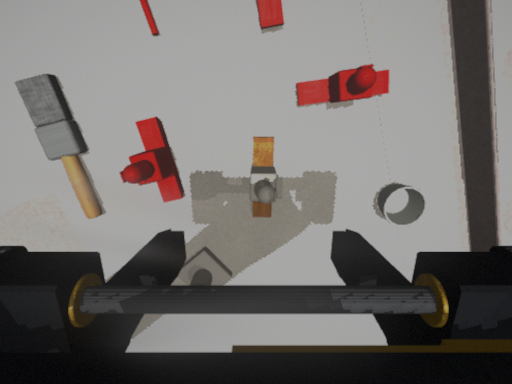

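The wrist view shows the cast's bar upright in the picture, top end at about (263,137), bottom end about (262,217), and the block between. The thumb cast is near (203,275), inside the fingers' view, so I check clearance.

```bash
python3 - <<'E'
from h import *
KT=cam("wrist")
a,b=onz("",(263.3,137.5),.016,KT),onz("",(262,216.5),.016,KT); v=b-a
print(a,b,np.linalg.norm(v),np.degrees(np.arctan2(v[0],v[1])),(a+b)/2)
print("thumb",onz("",(203,275),.03,KT), onz("top",(238,212),.03))
m=(a+b)/2; go([m[0],m[1],.07],-17.5)
E
```

```text
[0.60031404 0.27086212 0.016     ] [0.57069093 0.17674664 0.016     ] 0.09866737518153201 -162.5284588780122 [0.58550248 0.22380438 0.016     ]
thumb [0.47490946 0.1258401  0.03      ] [0.46928891 0.11583888 0.03      ]
xyz [-0.0026  0.0062  0.1199] rot [-0.002  -0.0006  0.0109] at [0.5805 0.228  0.1899] t 1.3167
```

Request:
carry_out(
  plan=[
    {"rot": [-0.002, 0, 0.01], "xyz": [-0.004, 0.005, 0.03], "grip": 0},
    {"rot": [-0.002, 0, 0.01], "xyz": [-0.004, 0.005, 0.06], "grip": 0},
    {"rot": [-0.002, 0, 0.01], "xyz": [-0.004, 0.005, 0.09], "grip": 0},
    {"rot": [-0.002, 0, 0.01], "xyz": [-0.004, 0.005, 0.12], "grip": 0},
    {"rot": [-0.002, 0, 0.01], "xyz": [-0.004, 0.005, 0.14], "grip": 0},
    {"rot": [-0.002, 0, 0.01], "xyz": [-0.004, 0.005, 0.16], "grip": 0},
    {"rot": [-0.002, 0, 0.01], "xyz": [-0.004, 0.005, 0.16], "grip": 0},
    {"rot": [-0.002, 0, 0.01], "xyz": [-0.004, 0.005, 0.16], "grip": 0},
  ],
)

```text
clock: 1.98
tool_pos: [0.5837, 0.2228, 0.0298]
eef_rot: [0.806, 0.592, -0.0, -0.0]
contact_force: [-0.4, 0.1, 0.4]
opening: 1.0
finger_force: 0.0
```

Request:
carry_out(
  plan=[
    {"rot": [0, 0, 0], "xyz": [0, 0, 0], "grip": 255},
    {"rot": [0, 0, 0], "xyz": [0, 0, 0], "grip": 255},
    {"rot": [0, 0, 0], "xyz": [0, 0, 0], "grip": 255},
    {"rot": [0, 0, 0], "xyz": [0, 0, 0], "grip": 255},
    {"rot": [0, 0, 0], "xyz": [0, 0, 0], "grip": 255},
    {"rot": [0, 0, 0], "xyz": [0, 0, 0], "grip": 255},
    {"rot": [0, 0, 0], "xyz": [0, 0, 0], "grip": 255},
    {"rot": [0, 0, 0], "xyz": [0, 0, 0], "grip": 255},
  ],
  squeeze=40,
)

```text
clock: 2.65
tool_pos: [0.5854, 0.2211, 0.0304]
eef_rot: [0.807, 0.59, 0.001, 0.001]
contact_force: [-0.4, 0.2, 0.4]
opening: 0.422
finger_force: 0.0
```

Request:
carry_out(
  plan=[
    {"rot": [0, 0, 0], "xyz": [0, 0, 0], "grip": 255},
    {"rot": [0, 0, 0], "xyz": [0, 0, 0], "grip": 255},
    {"rot": [0, 0, 0], "xyz": [0, 0, 0], "grip": 255},
    {"rot": [0, 0, 0], "xyz": [0, 0, 0], "grip": 255},
    {"rot": [0, 0, 0], "xyz": [0, 0, 0], "grip": 255},
    {"rot": [0, 0, 0], "xyz": [0, 0, 0], "grip": 255},
  ],
  squeeze=40,
)

```text
clock: 3.15
tool_pos: [0.5852, 0.221, 0.0302]
eef_rot: [0.807, 0.59, 0.0, 0.001]
contact_force: [-0.7, -1.0, 0.0]
opening: 0.316
finger_force: 39.9
```

Request:
carry_out(
  plan=[
    {"rot": [0, 0, 0], "xyz": [0, 0, -0.03], "grip": 255},
    {"rot": [0, 0, 0], "xyz": [0, 0, -0.07], "grip": 255},
    {"rot": [0, 0, 0], "xyz": [0, 0, -0.11], "grip": 255},
    {"rot": [0, 0, 0], "xyz": [0, 0, -0.15], "grip": 255},
    {"rot": [0, 0, 0], "xyz": [0, 0, -0.19], "grip": 255},
    {"rot": [0, 0, 0], "xyz": [0, 0, -0.22], "grip": 255},
    {"rot": [0, 0, 0], "xyz": [0, 0, -0.22], "grip": 255},
    {"rot": [0, 0, 0], "xyz": [0, 0, -0.22], "grip": 255},
  ],
)

```text
clock: 3.82
tool_pos: [0.5858, 0.2214, 0.252]
eef_rot: [0.807, 0.59, 0.002, 0.001]
contact_force: [0.3, 0.2, -2.5]
opening: 0.313
finger_force: 39.9
```

```bash
python3 - <<'E'
from h import *
go([.506,-.219,.25],1.6); s=r.get_state(); print(s["contact_force"],s["opening"])
E
```

```text
xyz [-0.4439  0.0575  0.0011] rot [ 0.0052 -0.0017 -0.336 ] at [0.5858 0.2214 0.252 ] t 3.8167
[ 0.25528401  0.15616633 -2.50132171] 0.3131571532316117
```

Request:
carry_out(
  plan=[
    {"rot": [0, 0, -0.05], "xyz": [-0.03, 0.005, 0], "grip": 255},
    {"rot": [0, 0, -0.1], "xyz": [-0.07, 0.01, 0], "grip": 255},
    {"rot": [0, 0, -0.15], "xyz": [-0.11, 0.015, 0], "grip": 255},
    {"rot": [0, 0, -0.2], "xyz": [-0.15, 0.02, 0], "grip": 255},
    {"rot": [0, 0, -0.25], "xyz": [-0.19, 0.025, 0], "grip": 255},
    {"rot": [0, 0, -0.3], "xyz": [-0.23, 0.03, 0], "grip": 255},
    {"rot": [0, 0, -0.335], "xyz": [-0.27, 0.035, 0], "grip": 255},
    {"rot": [0, 0, -0.335], "xyz": [-0.31, 0.04, 0], "grip": 255},
  ],
)

```text
clock: 4.48
tool_pos: [0.5269, -0.0878, 0.2483]
eef_rot: [0.697, 0.717, -0.001, -0.001]
contact_force: [1.0, 0.2, -0.8]
opening: 0.313
finger_force: 39.9
```

```bash
python3 - <<'E'
from h import *
go([.506,-.219,.25],1.6)
E
```

```text
xyz [-0.1305 -0.0247 -0.0017] rot [-0.0025 -0.0003  0.0011] at [ 0.5269 -0.0878  0.2483] t 4.4833
```

Request:
carry_out(
  plan=[
    {"rot": [-0.002, 0, 0], "xyz": [-0.04, -0.008, 0], "grip": 255},
    {"rot": [-0.002, 0, 0], "xyz": [-0.08, -0.016, 0], "grip": 255},
    {"rot": [-0.002, 0, 0], "xyz": [-0.12, -0.024, 0], "grip": 255},
    {"rot": [-0.002, 0, 0], "xyz": [-0.16, -0.024, 0], "grip": 255},
    {"rot": [-0.002, 0, 0], "xyz": [-0.2, -0.024, 0], "grip": 255},
    {"rot": [-0.002, 0, 0], "xyz": [-0.21, -0.024, 0], "grip": 255},
    {"rot": [-0.002, 0, 0], "xyz": [-0.21, -0.024, 0], "grip": 255},
    {"rot": [-0.002, 0, 0], "xyz": [-0.21, -0.024, 0], "grip": 255},
  ],
)

```text
clock: 5.15
tool_pos: [0.5096, -0.2962, 0.2484]
eef_rot: [0.698, 0.716, 0.001, -0.001]
contact_force: [-0.4, 1.4, -1.9]
opening: 0.315
finger_force: 39.9
```

```bash
python3 - <<'E'
from h import *
np.save("w1.npy",cam("wrist")[1])
im=pic("wrist","w1"); cv2.imwrite("pics/w1b.png",cv2.resize(im,(800,600),interpolation=cv2.INTER_CUBIC)); go([.506,-.219,.25],1.6)
E
```

```text
xyz [ 0.0759 -0.0021 -0.001 ] rot [ 0.0013 -0.0026  0.0006] at [ 0.5102 -0.2948  0.2488] t 5.2
```

View pics/w1b.png

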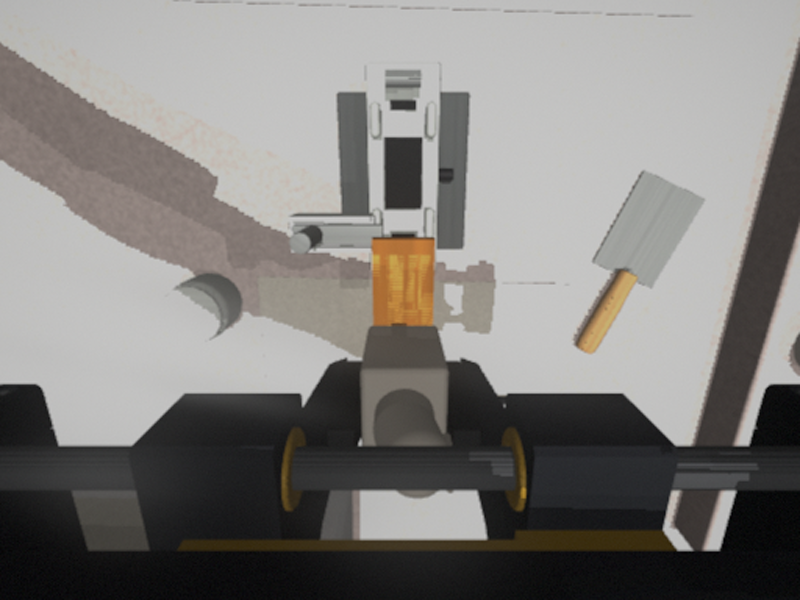

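The wrist view (big-picture pixels) shows the pad at x 385–422, y 136–208, centred at (403,172). The guide posts are either side of it, and the bolt knob is at (303,240), left and low. The held bar's end edge runs from (372,238) to (434,238), parallel to the stand.

```bash
python3 - <<'E'
from h import *
k=512/800; K,_=cam("wrist"); W=(K,np.load("w1.npy")); S=cam("scene");T=cam("top")
f=lambda u,v:((u+.5)*k-.5,(v+.5)*k-.5)
print("pad",tri([(S,(183.4,229.2)),(T,(345.8,196.6)),(W,f(403.3,172))]))
print("pad SW",tri([(S,(183.4,229.2)),(W,f(403.3,172))]))
for z in(.095,.10,.105,.11,.115,.12):
  a,b,c,d=[onz("",f(*p),z,W)for p in[(403.5,136),(403,208.5),(384.5,172),(422.5,172)]]
  v=a-b; print(z,np.linalg.norm(v),np.linalg.norm(c-d),(a+b)/2,-np.degrees(np.arctan2(v[0],v[1])))
# bar in tool frame
H=np.array(r.camera_params("wrist")["hand_eye"])
for p in[(372,238),(434,238)]:
  print("bar end tool",onz("",f(*p),.0142,(K,H)))
# plate edges for yaw
for z in(.105,):
  for u in((366,64,370,236),(440.5,64,437.5,236)):
    a,b=onz("",f(*u[:2]),z,W),onz("",f(*u[2:]),z,W);v=a-b;print(-np.degrees(np.arctan2(v[0],v[1])))
M=W[1]@np.linalg.inv(H);print("tool yaw",np.degrees(np.arctan2(M[1,1],M[0,1])),M[:3,3])
E
```

```text
pad (array([ 0.5068834 , -0.21945004,  0.10834477]), [array([ 0.1, -0. ]), array([-0.1, -0.3]), array([-0.9,  0.5])])
pad SW (array([ 0.50738211, -0.21940755,  0.10862826]), [array([ 0.3, -0.1]), array([-0.4,  0.4])])
0.095 0.046898305152023693 0.02575609310221743 [ 0.50780801 -0.21956549  0.095     ] 1.0980542226407453
0.1 0.046114963631699674 0.025325889557272684 [ 0.50780744 -0.21960054  0.1       ] 1.0980542226408014
0.105 0.04533162211137568 0.024895686012328052 [ 0.50780688 -0.21963559  0.105     ] 1.0980542226407188
0.11 0.04454828059105166 0.024465482467383365 [ 0.50780631 -0.21967063  0.11      ] 1.0980542226407766
0.115 0.04376493907072764 0.024035278922438726 [ 0.50780574 -0.21970568  0.115     ] 1.0980542226408367
0.12 0.04298159755040365 0.023605075377493984 [ 0.50780518 -0.21974073  0.12      ] 1.09805422264075
bar end tool [ 0.05221032 -0.01170313  0.0142    ]
bar end tool [0.05222413 0.01179203 0.0142    ]
1.5271093724228137
1.8720473257850867
tool yaw 1.4831528012201631 [ 0.50961791 -0.29622866  0.24838403]
```

```bash
python3 - <<'E'
from h import *
go([.5076,-.2218,.175],1.5)
E
```

```text
xyz [ 0.0728 -0.0007  0.074 ] rot [ 0.0013 -0.0026  0.0023] at [ 0.5102 -0.2948  0.2488] t 5.2
```

Request:
carry_out(
  plan=[
    {"rot": [0.001, -0.002, 0.002], "xyz": [0.035, -0.001, 0], "grip": 255},
    {"rot": [0.001, -0.002, 0.002], "xyz": [0.065, -0.001, 0], "grip": 255},
    {"rot": [0.001, -0.002, 0.002], "xyz": [0.073, -0.001, 0], "grip": 255},
    {"rot": [0.001, -0.002, 0.002], "xyz": [0.073, -0.001, 0], "grip": 255},
    {"rot": [0.001, -0.002, 0.002], "xyz": [0.073, -0.001, 0.03], "grip": 255},
    {"rot": [0.001, -0.002, 0.002], "xyz": [0.073, -0.001, 0.055], "grip": 255},
    {"rot": [0.001, -0.002, 0.002], "xyz": [0.073, -0.001, 0.073], "grip": 255},
    {"rot": [0.001, -0.002, 0.002], "xyz": [0.073, -0.001, 0.073], "grip": 255},
  ],
)

```text
clock: 5.87
tool_pos: [0.5057, -0.2231, 0.174]
eef_rot: [0.698, 0.716, -0.001, -0.001]
contact_force: [-0.9, -0.2, -1.7]
opening: 0.311
finger_force: 39.9
```

Request:
carry_out(
  plan=[
    {"rot": [0, 0, 0], "xyz": [0, 0, 0], "grip": 255},
    {"rot": [0, 0, 0], "xyz": [0, 0, 0], "grip": 255},
    {"rot": [0, 0, 0], "xyz": [0, 0, 0], "grip": 255},
    {"rot": [0, 0, 0], "xyz": [0, 0, 0], "grip": 255},
  ],
)

```text
clock: 6.2
tool_pos: [0.5089, -0.2244, 0.1786]
eef_rot: [0.698, 0.716, 0.001, 0.003]
contact_force: [-0.0, -0.9, -1.2]
opening: 0.317
finger_force: 39.9
```

```bash
python3 - <<'E'
from h import *
np.save("w2.npy",cam("wrist")[1])
im=pic("wrist","w2"); s=pic("scene","s2"); 
cv2.imwrite("pics/w2b.png",np.hstack([cv2.resize(im[60:285,170:320],(400,600),interpolation=cv2.INTER_CUBIC),cv2.resize(s[170:290,130:210],(400,600),interpolation=cv2.INTER_CUBIC)]))
go([.5076,-.2218,.16],1.5); print(r.get_state()["contact_force"])
E
```

```text
xyz [ 0.0026 -0.001   0.0183] rot [ 0.0046  0.0033 -0.0012] at [ 0.5086 -0.2243  0.1783] t 6.3
[ 0.15279133 -0.8332683  -1.68161919]
```

View pics/w2b.png

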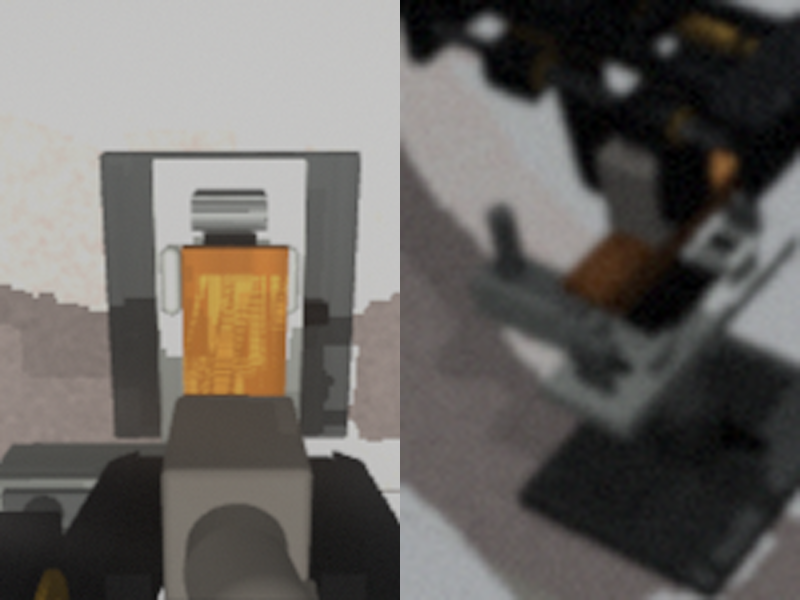

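The left half shows the bar (columns 182–290) about 1.5 mm to the right of the clip nose (192–267) and between the guide posts. The right half shows the bar above the head, level. I'll correct sideways and go on down.

Request:
carry_out(
  plan=[
    {"rot": [0.002, 0.002, 0], "xyz": [0.002, -0.001, 0.004], "grip": 255},
    {"rot": [0.002, 0.002, 0], "xyz": [0.002, -0.001, 0.008], "grip": 255},
    {"rot": [0.002, 0.002, 0], "xyz": [0.002, -0.001, 0.01], "grip": 255},
    {"rot": [0.002, 0.002, 0], "xyz": [0.002, -0.001, 0.01], "grip": 255},
    {"rot": [0.002, 0.002, 0], "xyz": [0.002, -0.001, 0.01], "grip": 255},
    {"rot": [0.002, 0.002, 0], "xyz": [0.002, -0.001, 0.01], "grip": 255},
  ],
)

```text
clock: 6.8
tool_pos: [0.5071, -0.2221, 0.1673]
eef_rot: [0.698, 0.716, 0.0, 0.001]
contact_force: [0.6, 0.6, -1.0]
opening: 0.31
finger_force: 39.9
```

```bash
python3 - <<'E'
from h import *
for i in range(4):
  go([.507,-.2218,.16],1.5); print(r.get_state()["contact_force"]); i<3 and r.snapshot("wrist")
E
```

```text
xyz [ 0.0003 -0.0001  0.0073] rot [ 0.0009  0.0006 -0.0012] at [ 0.5071 -0.2221  0.1673] t 6.8
[ 0.59417852  0.64911169 -1.02467359]
xyz [ 0.0003 -0.0001  0.0074] rot [ 0.001   0.0006 -0.0013] at [ 0.5071 -0.2221  0.1674] t 6.85
[ 0.73299881 -1.48848086 -1.71138522]
xyz [ 0.0003 -0.0001  0.0074] rot [ 0.0011  0.0007 -0.0012] at [ 0.5071 -0.2221  0.1674] t 6.9
[-0.46463883  0.0915719  -0.80604368]
xyz [ 0.0004 -0.0002  0.0075] rot [ 0.0012  0.0007 -0.0012] at [ 0.5072 -0.2221  0.1675] t 6.95
[ 0.67171536 -0.14964938 -1.21423664]
```

Request:
carry_out(
  plan=[
    {"rot": [0, 0, 0], "xyz": [0, 0, 0.003], "grip": 255},
    {"rot": [0, 0, 0], "xyz": [0, 0, 0.006], "grip": 255},
    {"rot": [0, 0, 0], "xyz": [0, 0, 0.008], "grip": 255},
    {"rot": [0, 0, 0], "xyz": [0, 0, 0.01], "grip": 255},
    {"rot": [0, 0, 0], "xyz": [0, 0, 0.01], "grip": 255},
    {"rot": [0, 0, 0], "xyz": [0, 0, 0.01], "grip": 255},
  ],
  squeeze=50,
)

```text
clock: 7.45
tool_pos: [0.5074, -0.2221, 0.1572]
eef_rot: [0.698, 0.716, 0.0, 0.001]
contact_force: [0.8, 0.4, -1.7]
opening: 0.313
finger_force: 49.8
```

Request:
carry_out(
  plan=[
    {"rot": [0, 0, 0], "xyz": [0, 0, 0.001], "grip": 255},
    {"rot": [0, 0, 0], "xyz": [0, 0, 0.002], "grip": 255},
    {"rot": [0, 0, 0], "xyz": [0, 0, 0.003], "grip": 255},
    {"rot": [0, 0, 0], "xyz": [0, 0, 0.003], "grip": 255},
    {"rot": [0, 0, 0], "xyz": [0, 0, 0.003], "grip": 255},
  ],
)

```text
clock: 7.87
tool_pos: [0.5075, -0.2222, 0.1551]
eef_rot: [0.698, 0.716, 0.0, 0.001]
contact_force: [0.0, 1.8, 5.3]
opening: 0.313
finger_force: 49.8
```

Request:
carry_out(
  plan=[
    {"rot": [0, 0, 0], "xyz": [0, 0, 0.001], "grip": 255},
    {"rot": [0, 0, 0], "xyz": [0, 0, 0.002], "grip": 255},
    {"rot": [0, 0, 0], "xyz": [0, 0, 0.002], "grip": 255},
    {"rot": [0, 0, 0], "xyz": [0, 0, 0.002], "grip": 255},
  ],
)

```text
clock: 8.2
tool_pos: [0.5078, -0.2226, 0.1536]
eef_rot: [0.698, 0.716, 0.001, 0.002]
contact_force: [-0.3, 0.2, 9.7]
opening: 0.314
finger_force: 49.9
```

Request:
carry_out(
  plan=[
    {"rot": [0, 0, 0], "xyz": [0, 0, 0.001], "grip": 255},
    {"rot": [0, 0, 0], "xyz": [0, 0, 0.002], "grip": 255},
    {"rot": [0, 0, 0], "xyz": [0, 0, 0.002], "grip": 255},
    {"rot": [0, 0, 0], "xyz": [0, 0, 0.002], "grip": 255},
  ],
)

```text
clock: 8.53
tool_pos: [0.5081, -0.2227, 0.152]
eef_rot: [0.698, 0.716, 0.001, 0.002]
contact_force: [-0.1, 0.6, 11.8]
opening: 0.311
finger_force: 49.9
```

Request:
carry_out(
  plan=[
    {"rot": [0, 0, 0], "xyz": [0, 0, 0.001], "grip": 255},
    {"rot": [0, 0, 0], "xyz": [0, 0, 0.002], "grip": 255},
    {"rot": [0, 0, 0], "xyz": [0, 0, 0.002], "grip": 255},
    {"rot": [0, 0, 0], "xyz": [0, 0, 0.002], "grip": 255},
  ],
)

```text
clock: 8.87
tool_pos: [0.5078, -0.2222, 0.1489]
eef_rot: [0.698, 0.716, 0.001, 0.001]
contact_force: [1.4, -0.2, 4.4]
opening: 0.312
finger_force: 49.8
```

Request:
carry_out(
  plan=[
    {"rot": [0, 0, 0], "xyz": [0, 0, 0.001], "grip": 255},
    {"rot": [0, 0, 0], "xyz": [0, 0, 0.002], "grip": 255},
    {"rot": [0, 0, 0], "xyz": [0, 0, 0.002], "grip": 255},
    {"rot": [0, 0, 0], "xyz": [0, 0, 0.002], "grip": 255},
  ],
)

```text
clock: 9.2
tool_pos: [0.5073, -0.2222, 0.1463]
eef_rot: [0.698, 0.716, 0.0, 0.001]
contact_force: [1.2, 0.4, 3.7]
opening: 0.313
finger_force: 49.8
```

Request:
carry_out(
  plan=[
    {"rot": [0, 0, 0], "xyz": [0, 0, 0.001], "grip": 255},
    {"rot": [0, 0, 0], "xyz": [0, 0, 0.002], "grip": 255},
    {"rot": [0, 0, 0], "xyz": [0, 0, 0.003], "grip": 255},
    {"rot": [0, 0, 0], "xyz": [0, 0, 0.003], "grip": 255},
    {"rot": [0, 0, 0], "xyz": [0, 0, 0.003], "grip": 255},
  ],
)

```text
clock: 9.62
tool_pos: [0.5072, -0.222, 0.143]
eef_rot: [0.698, 0.716, 0.0, 0.0]
contact_force: [2.4, 0.6, 0.7]
opening: 0.311
finger_force: 49.8
```

Request:
carry_out(
  plan=[
    {"rot": [0, 0, 0], "xyz": [0, 0, 0.001], "grip": 255},
    {"rot": [0, 0, 0], "xyz": [0, 0, 0.002], "grip": 255},
    {"rot": [0, 0, 0], "xyz": [0, 0, 0.002], "grip": 255},
    {"rot": [0, 0, 0], "xyz": [0, 0, 0.002], "grip": 255},
  ],
)

```text
clock: 9.95
tool_pos: [0.5062, -0.2218, 0.1405]
eef_rot: [0.698, 0.716, -0.0, -0.0]
contact_force: [1.3, -0.2, -4.8]
opening: 0.314
finger_force: 49.8
```

Request:
carry_out(
  plan=[
    {"rot": [0, 0, 0], "xyz": [0, 0, 0.001], "grip": 255},
    {"rot": [0, 0, 0], "xyz": [0, 0, 0.0015], "grip": 255},
    {"rot": [0, 0, 0], "xyz": [0, 0, 0.0015], "grip": 255},
    {"rot": [0, 0, 0], "xyz": [0, 0, 0.0015], "grip": 255},
  ],
)

```text
clock: 10.28
tool_pos: [0.5063, -0.222, 0.1398]
eef_rot: [0.698, 0.716, -0.0, -0.0]
contact_force: [0.7, 0.6, -0.2]
opening: 0.312
finger_force: 49.9
```

Request:
carry_out(
  plan=[
    {"rot": [0, 0, 0], "xyz": [0, 0, 0.0005], "grip": 255},
    {"rot": [0, 0, 0], "xyz": [0, 0, 0.001], "grip": 255},
    {"rot": [0, 0, 0], "xyz": [0, 0, 0.001], "grip": 255},
    {"rot": [0, 0, 0], "xyz": [0, 0, 0.001], "grip": 255},
  ],
)

```text
clock: 10.62
tool_pos: [0.5067, -0.2222, 0.1389]
eef_rot: [0.698, 0.716, -0.0, 0.0]
contact_force: [-0.9, 0.9, -0.7]
opening: 0.31
finger_force: 49.9
```

Request:
carry_out(
  plan=[
    {"rot": [0, 0, 0], "xyz": [0, 0, 0.0005], "grip": 255},
    {"rot": [0, 0, 0], "xyz": [0, 0, 0.0005], "grip": 255},
    {"rot": [0, 0, 0], "xyz": [0, 0, 0.0005], "grip": 255},
    {"rot": [0, 0, 0], "xyz": [0, 0, 0.0005], "grip": 255},
  ],
)

```text
clock: 10.95
tool_pos: [0.5068, -0.2222, 0.1385]
eef_rot: [0.698, 0.716, -0.0, 0.0]
contact_force: [-2.5, -0.8, 3.8]
opening: 0.31
finger_force: 49.9
```

Request:
carry_out(
  plan=[
    {"rot": [0, 0, 0], "xyz": [0, 0, 0.0007], "grip": 255},
    {"rot": [0, 0, 0], "xyz": [0, 0, 0.0007], "grip": 255},
    {"rot": [0, 0, 0], "xyz": [0, 0, 0.0007], "grip": 255},
    {"rot": [0, 0, 0], "xyz": [0, 0, 0.0007], "grip": 255},
  ],
)

```text
clock: 11.28
tool_pos: [0.5068, -0.2222, 0.1382]
eef_rot: [0.698, 0.716, 0.0, 0.001]
contact_force: [-3.2, 1.4, 7.5]
opening: 0.314
finger_force: 49.9
```

Request:
carry_out(
  plan=[
    {"rot": [0, 0, 0], "xyz": [0, 0, 0.0005], "grip": 255},
    {"rot": [0, 0, 0], "xyz": [0, 0, 0.0005], "grip": 255},
    {"rot": [0, 0, 0], "xyz": [0, 0, 0.0005], "grip": 255},
    {"rot": [0, 0, 0], "xyz": [0, 0, 0.0005], "grip": 255},
  ],
)

```text
clock: 11.62
tool_pos: [0.5068, -0.2222, 0.138]
eef_rot: [0.698, 0.716, 0.0, 0.001]
contact_force: [-3.7, 1.1, 10.7]
opening: 0.315
finger_force: 49.9
```

Request:
carry_out(
  plan=[
    {"rot": [0, 0, 0], "xyz": [0, 0, -0.0005], "grip": 255},
    {"rot": [0, 0, 0], "xyz": [0, 0, -0.001], "grip": 140},
    {"rot": [0, 0, 0], "xyz": [0, 0, -0.001], "grip": 80},
    {"rot": [0, 0, 0], "xyz": [0, 0, -0.001], "grip": 60},
    {"rot": [0, 0, 0], "xyz": [0, 0, -0.001], "grip": 60},
    {"rot": [0, 0, 0], "xyz": [0, 0, -0.001], "grip": 60},
    {"rot": [0, 0, 0], "xyz": [0, 0, -0.001], "grip": 60},
    {"rot": [0, 0, 0], "xyz": [0, 0, -0.001], "grip": 60},
  ],
)

```text
clock: 12.28
tool_pos: [0.5072, -0.2221, 0.1381]
eef_rot: [0.698, 0.716, 0.0, 0.001]
contact_force: [0.5, -0.8, -0.5]
opening: 0.764
finger_force: 0.0
```

Request:
carry_out(
  plan=[
    {"rot": [0, 0, 0], "xyz": [0, 0, -0.01], "grip": 60},
    {"rot": [0, 0, 0], "xyz": [0, 0, -0.03], "grip": 60},
    {"rot": [0, 0, 0], "xyz": [0, 0, -0.06], "grip": 60},
    {"rot": [0, 0, 0], "xyz": [0, 0, -0.09], "grip": 60},
    {"rot": [0, 0, 0], "xyz": [0, 0, -0.11], "grip": 60},
    {"rot": [0, 0, 0], "xyz": [0, 0, -0.11], "grip": 60},
    {"rot": [0, 0, 0], "xyz": [0, 0, -0.11], "grip": 60},
    {"rot": [0, 0, 0], "xyz": [0, 0, -0.11], "grip": 60},
  ],
)

```text
clock: 12.95
tool_pos: [0.5064, -0.2218, 0.2478]
eef_rot: [0.698, 0.716, -0.0, 0.0]
contact_force: [-0.4, 0.7, 0.5]
opening: 0.762
finger_force: 0.0
```

```bash
python3 - <<'E'
from h import *
np.save("w3.npy",cam("wrist")[1])
im=pic("wrist","w3"); s=pic("scene","s3"); 
cv2.imwrite("pics/w3b.png",np.hstack([cv2.resize(im[120:345,120:320],(480,540),interpolation=cv2.INTER_CUBIC),cv2.resize(s[180:288,140:204],(320,540),interpolation=cv2.INTER_CUBIC)]))
go([.5076,-.2218,.16],1.5); print(r.get_state()["contact_force"],r.get_state()["opening"])
E
```

```text
xyz [-0.0002  0.0016  0.0871] rot [-0.0015 -0.0004 -0.001 ] at [ 0.5061 -0.2216  0.2471] t 13.05
[-0.10284643 -0.70057895  0.12009944] 0.7662007399761503
```

View pics/w3b.png

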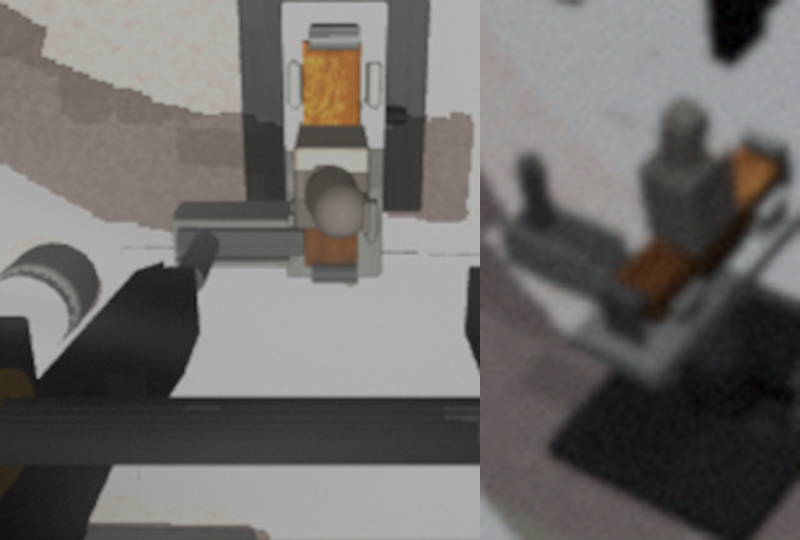

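The cast sits with both noses over its bar ends. The knob's top is at crop about (195,280), partly behind a finger. I'll check the knob's position against the model.

```bash
python3 - <<'E'
from h import *
K,_=cam("wrist")
for n,sx,sy,ox,oy in(("w1",1.5625,1.5625,0,0),("w3",2.4,2.4,120,120)):
  KT=(K,np.load(n+".npy"))
  for z in(.131,.166):
    p=proj("",[.4501,-.2574,z],KT); print(n,z,(p-[ox,oy])*[sx,sy])
im=cv2.imread("pics/w1.png")
cv2.imwrite("pics/k.png",cv2.resize(im[125:170,175:255],(800,450),interpolation=cv2.INTER_CUBIC))
p=proj("",[.4501,-.2574,.166],(K,np.load("w1.npy")));print((p-[175,125])*10)
E
```

```text
w1 0.131 [308.58240419 233.59631306]
w1 0.166 [294.76754145 242.02817532]
w3 0.131 [199.92310164 241.66029689]
w3 0.166 [182.34226087 276.60161352]
[136.51226528 298.98032202]
```

View pics/k.png

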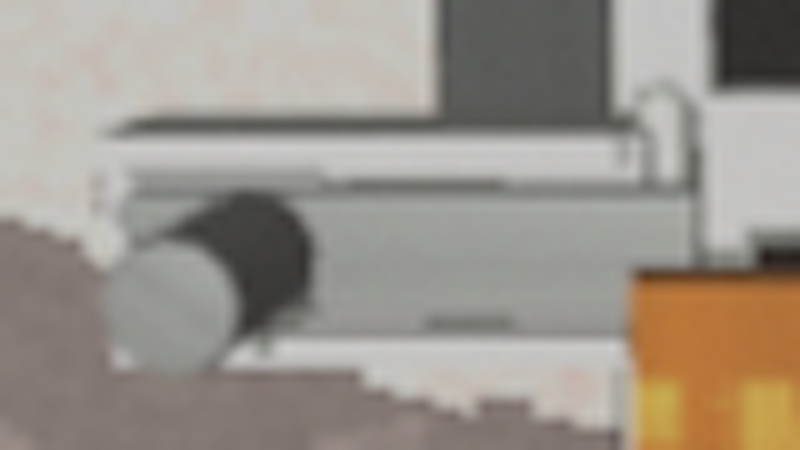

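The knob's top centre is at crop (172,308), about 2.8 mm towards +x of the open position. That puts the knob at about x 0.453, y -0.258. I'll straddle it with the fingers half open, tips above the ears.

```bash
python3 - <<'E'
from h import *
go([.453,-.258,.154],1.5)
E
```

```text
xyz [-0.035  -0.0539  0.0931] rot [-0.0015 -0.0004 -0.001 ] at [ 0.5061 -0.2216  0.2471] t 13.05
```

Request:
carry_out(
  plan=[
    {"rot": [-0.001, 0, 0], "xyz": [-0.02, -0.03, 0], "grip": 153},
    {"rot": [-0.001, 0, 0], "xyz": [-0.035, -0.054, 0], "grip": 153},
    {"rot": [-0.001, 0, 0], "xyz": [-0.035, -0.054, 0], "grip": 153},
    {"rot": [-0.001, 0, 0], "xyz": [-0.035, -0.054, 0], "grip": 153},
    {"rot": [-0.001, 0, 0], "xyz": [-0.035, -0.054, 0.02], "grip": 153},
    {"rot": [-0.001, 0, 0], "xyz": [-0.035, -0.054, 0.045], "grip": 153},
    {"rot": [-0.001, 0, 0], "xyz": [-0.035, -0.054, 0.06], "grip": 153},
    {"rot": [-0.001, 0, 0], "xyz": [-0.035, -0.054, 0.06], "grip": 153},
  ],
)

```text
clock: 13.72
tool_pos: [0.4532, -0.2562, 0.1849]
eef_rot: [0.697, 0.717, -0.0, -0.002]
contact_force: [0.5, 0.1, -0.2]
opening: 0.397
finger_force: 0.0
```

Request:
carry_out(
  plan=[
    {"rot": [0, 0, 0], "xyz": [0, 0, 0.01], "grip": 153},
    {"rot": [0, 0, 0], "xyz": [0, 0, 0.018], "grip": 153},
    {"rot": [0, 0, 0], "xyz": [0, 0, 0.025], "grip": 153},
    {"rot": [0, 0, 0], "xyz": [0, 0, 0.032], "grip": 153},
    {"rot": [0, 0, 0], "xyz": [0, 0, 0.032], "grip": 153},
    {"rot": [0, 0, 0], "xyz": [0, 0, 0.032], "grip": 153},
    {"rot": [0, 0, 0], "xyz": [0, 0, 0.032], "grip": 153},
  ],
)

```text
clock: 14.3
tool_pos: [0.4542, -0.2586, 0.1564]
eef_rot: [0.698, 0.716, 0.001, 0.001]
contact_force: [0.4, -0.3, 0.3]
opening: 0.399
finger_force: 0.0
```

Request:
carry_out(
  plan=[
    {"rot": [0, 0, 0], "xyz": [0, 0.006, 0.002], "grip": 153},
    {"rot": [0, 0, 0], "xyz": [0, 0.01, 0.002], "grip": 153},
    {"rot": [0, 0, 0], "xyz": [0, 0.014, 0.002], "grip": 153},
    {"rot": [0, 0, 0], "xyz": [0, 0.018, 0.002], "grip": 153},
    {"rot": [0, 0, 0], "xyz": [0, 0.022, 0.002], "grip": 153},
    {"rot": [0, 0, 0], "xyz": [0, 0.026, 0.002], "grip": 153},
    {"rot": [0, 0, 0], "xyz": [0, 0.028, 0.002], "grip": 153},
    {"rot": [0, 0, 0], "xyz": [0, 0.028, 0.002], "grip": 153},
  ],
)

```text
clock: 14.97
tool_pos: [0.4829, -0.2577, 0.1542]
eef_rot: [0.698, 0.716, 0.001, 0.001]
contact_force: [1.3, -0.2, 0.2]
opening: 0.4
finger_force: 0.0
```

Request:
carry_out(
  plan=[
    {"rot": [0, 0, 0], "xyz": [0, 0.001, 0], "grip": 153},
    {"rot": [0, 0, 0], "xyz": [0, 0.002, 0], "grip": 153},
    {"rot": [0, 0, 0], "xyz": [0, 0.002, 0], "grip": 153},
    {"rot": [0, 0, 0], "xyz": [0, 0.002, 0], "grip": 153},
  ],
)

```text
clock: 15.3
tool_pos: [0.4839, -0.2576, 0.1542]
eef_rot: [0.698, 0.716, 0.0, 0.001]
contact_force: [-1.2, -0.6, 0.7]
opening: 0.404
finger_force: 0.5
```

Continue until the stop shows as force.

Request:
carry_out(
  plan=[
    {"rot": [0, 0, 0], "xyz": [0, 0.001, 0], "grip": 153},
    {"rot": [0, 0, 0], "xyz": [0, 0.002, 0], "grip": 153},
    {"rot": [0, 0, 0], "xyz": [0, 0.002, 0], "grip": 153},
    {"rot": [0, 0, 0], "xyz": [0, 0.002, 0], "grip": 153},
  ],
)

```text
clock: 15.63
tool_pos: [0.4861, -0.2576, 0.1542]
eef_rot: [0.698, 0.716, 0.001, 0.001]
contact_force: [-0.6, -0.9, 1.1]
opening: 0.399
finger_force: 0.6
```

Request:
carry_out(
  plan=[
    {"rot": [0, 0, 0], "xyz": [0, 0.001, 0], "grip": 153},
    {"rot": [0, 0, 0], "xyz": [0, 0.001, 0], "grip": 153},
    {"rot": [0, 0, 0], "xyz": [0, 0.001, 0], "grip": 153},
  ],
)

```text
clock: 15.88
tool_pos: [0.4863, -0.2576, 0.1541]
eef_rot: [0.698, 0.716, 0.0, 0.0]
contact_force: [-2.9, 1.1, 1.4]
opening: 0.401
finger_force: 1.7
```

Request:
carry_out(
  plan=[
    {"rot": [0, 0, 0], "xyz": [0, 0.001, 0], "grip": 153},
    {"rot": [0, 0, 0], "xyz": [0, 0.0015, 0], "grip": 153},
    {"rot": [0, 0, 0], "xyz": [0, 0.0015, 0], "grip": 153},
    {"rot": [0, 0, 0], "xyz": [0, 0.0015, 0], "grip": 153},
  ],
)

```text
clock: 16.22
tool_pos: [0.4864, -0.2576, 0.154]
eef_rot: [0.698, 0.716, -0.001, -0.001]
contact_force: [-6.2, -0.3, 3.2]
opening: 0.397
finger_force: 3.0
```

It's at the stop: the position has stalled at 0.4864, as predicted, and the force is rising. I'll back off, lift and check.

Request:
carry_out(
  plan=[
    {"rot": [0, 0, 0], "xyz": [0, -0.006, 0], "grip": 153},
    {"rot": [0, 0, 0], "xyz": [0, -0.012, 0], "grip": 153},
    {"rot": [0, 0, 0], "xyz": [0, -0.012, 0], "grip": 153},
    {"rot": [0, 0, 0], "xyz": [0, -0.012, 0], "grip": 153},
    {"rot": [0, 0, 0], "xyz": [0, -0.012, -0.015], "grip": 153},
    {"rot": [0, 0, 0], "xyz": [0, -0.012, -0.045], "grip": 153},
    {"rot": [0, 0, 0], "xyz": [0, -0.012, -0.08], "grip": 153},
    {"rot": [0, 0, 0], "xyz": [0, -0.012, -0.1], "grip": 153},
  ],
)

```text
clock: 16.88
tool_pos: [0.4781, -0.2583, 0.2573]
eef_rot: [0.698, 0.716, 0.002, 0.003]
contact_force: [-0.6, -0.3, 0.8]
opening: 0.403
finger_force: 0.0
```

Request:
carry_out(
  plan=[
    {"rot": [0, 0, 0], "xyz": [-0.02, 0, 0], "grip": 153},
    {"rot": [0, 0, 0], "xyz": [-0.05, 0, 0], "grip": 153},
    {"rot": [0, 0, 0], "xyz": [-0.07, 0, 0], "grip": 153},
    {"rot": [0, 0, 0], "xyz": [-0.07, 0, 0], "grip": 153},
    {"rot": [0, 0, 0], "xyz": [-0.07, 0, 0], "grip": 153},
    {"rot": [0, 0, 0], "xyz": [-0.07, 0, 0], "grip": 153},
  ],
)

```text
clock: 17.38
tool_pos: [0.4786, -0.3266, 0.2541]
eef_rot: [0.698, 0.716, 0.001, 0.001]
contact_force: [-0.3, 1.0, -0.0]
opening: 0.397
finger_force: 0.0
```

```bash
python3 - <<'E'
from h import *
K,T=cam("wrist"); im=pic("wrist","w4"); 
for x in (.4501,.4741):
  print(proj("",[x,-.2574,.166],(K,T))*1.5625)
cv2.imwrite("pics/w4b.png",cv2.resize(im,(800,600),interpolation=cv2.INTER_CUBIC)); print(r.get_state()["clock"],r.get_state()["tool_pos"])
E
```

```text
[352.46934814 184.8833559 ]
[397.39163672 186.12394481]
17.4333 [ 0.47863405 -0.32618583  0.25405578]
```

View pics/w4b.png

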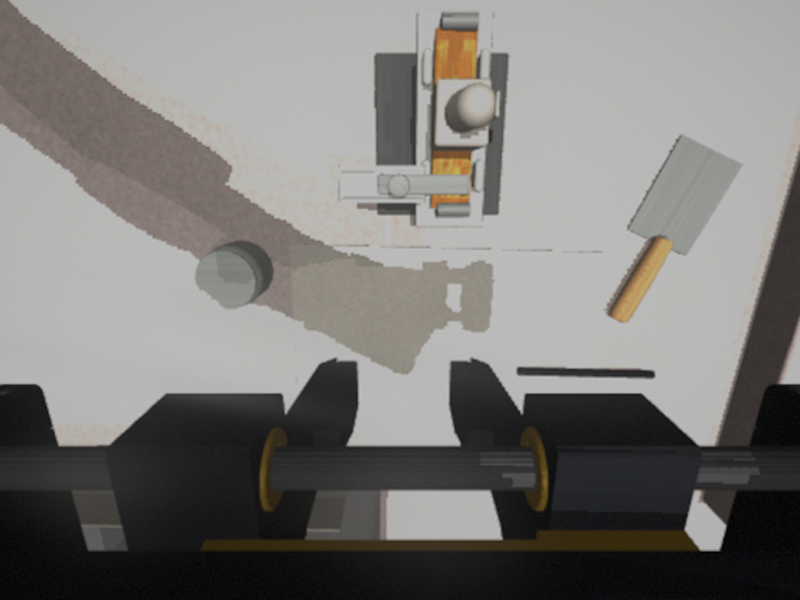

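The bolt is across the bar: the knob is at (399,186), against (397,186) predicted at the stop. The cast is home with both noses over the bar's ends, and the arm is clear.

```bash
python3 -c "
from plant import r
print(r.finish_job())"
```

```text
the job is handed in; nothing more can be done
None
```

The finger cast is pressed home with both clips shut over the bar ends, the keeper bolt is slid to its stop, the arm is clear, and the job was handed in at about 17.4 s; pressing force peaked at roughly 13 N in the readings, and the hand-in returned no verdict.

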